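# Stack resin blanks on the post-cure spindle and latch them in

## Task

Get the resin blanks ready for post-curing: swing the holder's latch up and back out of the way, then stack on its spindle, flat and in this order, the spacer sleeve, every resin blank on the table, and last the retaining ring with its flange down. Then swing the latch over the stack until it is fully closed in its catch, and leave the tape roll, the cup and the marker where they are.

Things in the scene. Friction and masses are not known exactly. Their poses are not given: they have to be found in the camera images.
- holder: Fixed holder, origin under the middle of its aluminium base plate, 90 (x) x 215 (y) x 18 mm. +y points (roughly away from the robot) to the steel hinge post: centre 85 mm from the spindle, 52 mm wide, top 122 mm above the table. -y points to the catch post: 24 x 14 mm, centre 70 mm from the spindle, top 108 mm above the table, with a wire staple up to 125 mm.
- spindle_foot (a point): Foot of the holder's spindle, on top of the base plate, 18 mm above the table; axes as the holder's, z up. The steel spindle is 16 mm thick and 75 mm tall above this point; its last 12 mm taper to a 6 mm tip.
- latch_hinge (a point): Middle of the latch's hinge axis, 85 mm to +y of the spindle and 94 mm above the spindle foot. The axis is level, along this point's x (the same as the holder's x). The frame is fixed to the holder.
- latch (a joint): Angle of the latch, rad: 0 = closed (end stop), steel strap level over the spindle, its slot over the staple; grows as the free end swings up and back over the hinge, 2.2 at most; 1.6 is upright. Starts at 0 to 0.5. Stiff hinge: stays where left, takes 1 to 2 N at the grip. Strap 26 mm wide, 6 mm thick; closed, its underside is 91 mm above the spindle foot.
- latch_grip (a point): Centre of the grip at the latch's free end, 177 mm from the hinge axis: a black barrel 18 mm thick and 36 mm long lying across the strap, parallel to the hinge axis. It can be pinched by its two flat ends (36 mm apart) and then turns between the fingers. Closed it is 94 mm above the spindle foot, 92 mm to -y.
- spacer_mid (a point): Spacer: plain aluminium sleeve, 46 mm diameter, 26 mm tall, bore 23 mm. Goes on the spindle first. Loose, starts lying flat on the table; may turn any way about its axis, all round. Point: its centre, half-way up; z along the bore.
- blank0_mid (a point): Resin blank: flat disc of cast resin, 60 mm diameter, 13 mm thick, bore 23 mm, same both ways up. Two or three blanks are there, all alike; an absent one reads None. Loose, starts lying flat on the table; may turn any way about its axis, all round. Point: its centre, half-way up; z along the bore.
- blank1_mid (a point): Resin blank: flat disc of cast resin, 60 mm diameter, 13 mm thick, bore 23 mm, same both ways up. Two or three blanks are there, all alike; an absent one reads None. Loose, starts lying flat on the table; may turn any way about its axis, all round. Point: its centre, half-way up; z along the bore.
- blank2_mid (a point): Resin blank: flat disc of cast resin, 60 mm diameter, 13 mm thick, bore 23 mm, same both ways up. Two or three blanks are there, all alike; an absent one reads None. Loose, starts lying flat on the table; may turn any way about its axis, all round. Point: its centre, half-way up; z along the bore.
- ring_mid (a point): Retaining ring: aluminium, a flange 60 mm in diameter and 6 mm thick below, a neck 40 mm in diameter and 14 mm tall above; 20 mm tall in all, bore 23 mm. Starts flange down and is fitted flange down. Goes on the spindle last. Loose, starts lying flat on the table; may turn any way about its axis, all round. Point: its centre, half-way up; z along the bore.
- tape: Bystander: roll of masking tape lying flat, 101 mm diameter, 24 mm tall; origin centre of underside.
- cup: Bystander: upright mixing cup, 73 mm diameter, 75 mm tall; origin centre of underside.
- pen: Bystander: black marker lying on the table, 128 x 18 mm, roughly along world y, to the left of the holder; origin centre of underside.
Not all that is in view belongs to the job. What is shaped like the part that bears ring_mid but orange or pink is not meant.

How it is judged (in metres and radians):
On the way, in this order (a step that is already met when the one before it is completed fails the run):
1. the spacer is seated on the spindle, on the plate (horizontal distance between spacer_mid and spindle_foot below 0.006 m and z of spacer_mid in the frame of spindle_foot between 0.009 and 0.017 m and angle between spacer_mid's own z axis and vertical below 0.12 rad), for 0.2 s.
2. every blank present lies on the spindle above the spacer (all of step 1 and horizontal distance between each of blank0_mid, blank1_mid, blank2_mid and spindle_foot below 0.006 m and z of blank0_mid in the frame of spindle_foot between 0.028 and 0.063 m and angle between each of blank0_mid, blank1_mid, blank2_mid's own z axis and vertical below 0.12 rad and z of blank1_mid in the frame of spindle_foot between 0.028 and 0.063 m and z of blank2_mid in the frame of spindle_foot between 0.028 and 0.063 m), for 0.2 s.
3. the retaining ring lies on top of the blanks (all of step 2 and horizontal distance between ring_mid and spindle_foot below 0.006 m and z of ring_mid in the frame of spindle_foot between 0.057 and 0.08 m and angle between ring_mid's own z axis and vertical below 0.12 rad), for 0.2 s.
4. the latch is closed over the stack (all of step 3 and value of joint latch below 0.05 rad), for 0.2 s.
At the end, for the whole second after the job is handed in: spacer, all blanks present and then the retaining ring (flange down) lie flat (within 0.12 rad) and at rest on the spindle, each within 6 mm of its axis and at the height of its place in that order, and the latch is closed (within 0.05 rad of its stop) (all of step 4 and velocity of joint latch below 0.05 rad/s); the robot touches nothing.
It fails at once if the tape roll is displaced by more than 3 cm (distance of tape from where it was at the start of the episode above 0.03 m).
It fails at once if the cup is displaced by more than 3 cm (distance of cup from where it was at the start of the episode above 0.03 m).
It fails at once if the marker is displaced by more than 3 cm (distance of pen from where it was at the start of the episode above 0.03 m).
Of blank0, blank1, blank2 only 2 to 3 are there at a start; the rules pass over those that are not, and their reading is None.
At some moment in a run one of spacer, blank0, blank1, blank2, ring may be knocked a few centimetres aside while the robot is not near it.
It also fails if it takes over 200 s, if anything falls off the work surface, if the arm or the gripper's body presses on something with over 40 N, if the wrist force passes 120 N, or if a joint passes its speed limit or range.

## Robot

A 6-joint arm with a two-finger parallel gripper is mounted at the origin on the work surface; the furniture and walls round the work are solid. World frame = base frame: x ahead of the robot, y to its left, z up, the work surface at z = 0. Lengths are in mm, angles in degrees, forces in N, time in s.
With the tool pointing down it reaches from about 300 to 850 mm from the base axis. Payload 4.2 kg.
Tool frame: the origin (TCP) lies on the centre line of the jaws, within the pads' length; the fingertips stand 8 mm ahead of it and the grasp point (between the pads) lies 11 mm behind it; z points along the fingers, y is the line along which they close (so a half turn about z gives the same grasp; the last joint's range is limited). The gripper opens to 91 mm and grips with 3 to 60 N. Pads are 32 mm wide; open, the fingers measure 118 mm over their backs; the gripper's body (76 mm by 178 mm) begins 60 mm behind the grasp point.
Start: joints at [-74.656, 18.312, 89.639, -0, 72.044, -1.146], TCP at [163.213, -551.366, 221.976] pointing down, gripper open.
Joint ranges: [-177.97, 177.97], [-48.28, 115.42], [12.27, 149.76], [-77.06, 257.06], [2.81, 150.46], [-146.56, 146.56]. Speed limits (degrees/s): [147.25, 147.25, 180, 180, 180, 180].

## Interface

Orientations are given as [roll, pitch, yaw] about the fixed x, y, z axes, in that order (R = Rz(yaw) Ry(pitch) Rx(roll)).
In Python, from workcell import telemetry, eyes, ticket gives the robot as it stands. The module is installed in compiled form; this text tells all that it offers.
- The arm moves only by the shell command python3 -m crank 'ROWS' [OPENING] [FORCE]. ROWS is JSON, a list of rows, each an object of numbers: "dx", "dy", "dz": the shift along the world's x, y, z normalised to -1 to 1, where 1 is 80 cm; "yaw": the turn about the world's z normalised to -1 to 1, where 1 is 5 degrees. A call has 1 to 10 rows; each row shifts and turns the commanded pose from where the row before left it; what a row does not reach is not made up. A row lasts 1/8 s, in which the tool goes at most 62.5 mm and 10.7 degrees, less where a joint would pass 70% of its speed; a pose out of reach is approached as far as the arm can. A call with a number of a shift or a turn outside -1 to 1 is refused whole. A call with a gripper value outside its range is refused whole. OPENING is the opening, from 0 (shut) to 1 (fully open), set as the call begins (- or left out, the last holds). The fingers move at their own pace and stop on an object; FORCE is the grip in N (left out, the last holds). Time passes only in rows, so rows that do not move let the fingers close. It gives the time, the measured TCP pose, the force, the opening and the grip force at its end, in the units of the state.
- telemetry.state(): the state, without advancing time (a new reading comes with each control period).
- eyes.grab_frame(name): name is "side" or "top" or "wrist"; returns the picture (384x512x3 uint8, red, green, blue); there is no depth.
- eyes.calibration(name): a dict with "camera_matrix" (3x3 intrinsics, pixels), "k1" (the pictures are not rectified: a ray, as slopes to the right and down, at radius r is drawn at 1 + k1 r^2 times it, then the intrinsics apply), "world_from_camera" (4x4, takes a point from camera to world coordinates). Camera axes: x right, y down, z forward; pixel columns grow to the right and rows downward; lengths in mm; the calibration is good to about 2 mm. A picture is of the moment at which its call begins: read the wrist's pose just before it. calibration takes no time and is no camera call; for the wrist camera it gives the pose at the moment of the call.
- ticket.job_done(): hands the job in; it is judged then, once.
The state is a dict: "time_s": time; "qpos": joint angles; "qvel": joint speeds; "effort": joint torques, N m; "ee_pos": TCP position; "ee_rot": TCP orientation; "force": force on the tool from outside, world axes, zero at the start; "torque": the same for the moment, N m; "gripper_width": finger opening in mm; "gripper_force": force on a finger pad.
Only numpy, scipy, OpenCV 4.12 (cv2) and the standard library are available. Lean on these libraries where they do the work, as an engineer would, in place of code of your own. Each camera call takes 0.05 s, during which the arm holds its last target. There are 200 camera calls.

## Working session

There is one attempt and no reset: what is moved stays moved. The work goes in short steps, Python scripts to look and compute and a shell command to move; the robot and the scene stay as the last step left them, time stands still between calls to the robot, and variables do not carry over. Pictures are saved under pics/ and viewed, at most 14 in all, crops included, and the job is handed in when it is done.

```bash
mkdir -p pics; cat > h.py <<'E'
import numpy as np, cv2
from workcell import telemetry, eyes, ticket
def snap(n,f):
    c=eyes.calibration(n); im=eyes.grab_frame(n); cv2.imwrite('pics/'+f,im[:,:,::-1]); np.savez('pics/'+f+'.npz',im=im,K=c['camera_matrix'],k=c['k1'],T=c['world_from_camera']); return im
def ray(f,u,v):
    d=np.load('pics/'+f+'.npz'); K=d['K'];k=float(d['k']);T=d['T']
    x=np.array([(u-K[0,2])/K[0,0],(v-K[1,2])/K[1,1]]);y=x.copy()
    for _ in range(20): y=x/(1+k*(y@y))
    r=T[:3,:3]@np.array([y[0],y[1],1]); return T[:3,3],r
def at(f,u,v,z):
    o,r=ray(f,u,v); return (o+r*(z-o[2])/r[2]).round(1)
def proj(f,P):
    d=np.load('pics/'+f+'.npz'); K=d['K'];k=float(d['k']);T=d['T']
    p=T[:3,:3].T@(np.array(P,float)-T[:3,3]);x=p[:2]/p[2];x=x*(1+k*(x@x));return (K[:2,:2]@x+K[:2,2]).round(1)
def crop(f,g,u0,v0,u1,v1,s):
    im=cv2.imread('pics/'+f)[v0:v1,u0:u1]; cv2.imwrite('pics/'+g,cv2.resize(im,None,fx=s,fy=s,interpolation=cv2.INTER_CUBIC))
E
python3 - <<'E'
from h import *
a=snap('top','t0.png');b=snap('side','s0.png')
for n,f in(('top','t0.png'),('side','s0.png'),):
    c=eyes.calibration(n);print(c)
cv2.imwrite('pics/tt.png',cv2.resize(a[:,:,::-1],(800,600),interpolation=cv2.INTER_CUBIC))
cv2.imwrite('pics/ss.png',cv2.resize(b[:,:,::-1],(800,600),interpolation=cv2.INTER_CUBIC))
print(telemetry.state())
E
```

```text
{'camera_matrix': array([[479.03163152,   0.        , 251.87960596],
       [  0.        , 479.03163152, 182.58117995],
       [  0.        ,   0.        ,   1.        ]]), 'k1': -0.20254239849652497, 'world_from_camera': array([[-2.54937561e-02, -9.97367668e-01,  6.78808023e-02,
         4.71138033e+02],
       [-9.99470582e-01,  2.40566497e-02, -2.19050837e-02,
         1.08356119e+01],
       [ 2.02144376e-02, -6.84033078e-02, -9.97452938e-01,
         1.28268952e+03],
       [ 0.00000000e+00,  0.00000000e+00,  0.00000000e+00,
         1.00000000e+00]])}
{'camera_matrix': array([[473.24061348,   0.        , 257.31472984],
       [  0.        , 473.24061348, 194.29772507],
       [  0.        ,   0.        ,   1.        ]]), 'k1': -0.19645437759322903, 'world_from_camera': array([[ 9.60749375e-01, -1.76391351e-01,  2.14118492e-01,
         2.17076034e+02],
       [-2.77410746e-01, -6.05355324e-01,  7.46048396e-01,
        -1.15766769e+03],
       [-1.97871508e-03, -7.76164301e-01, -6.30527606e-01,
         1.07761550e+03],
       [ 0.00000000e+00,  0.00000000e+00,  0.00000000e+00,
         1.00000000e+00]])}
{'time_s': 0.1, 'qpos': array([-7.46559726e+01,  1.83486912e+01,  8.96991137e+01,  2.11658618e-04,
        7.20430865e+01, -1.14657639e+00]), 'qvel': array([-0.02606599, -0.04534884, -0.17854262, -0.01230358, -0.0074223 ,
        0.00508167]), 'effort': array([ 1.26347521e-03, -4.13330734e+01, -2.32510400e+01,  7.29765440e-02,
        4.22759447e-02, -6.70433701e-05]), 'ee_pos': array([ 163.09986517, -550.93391561,  221.19923543]), 'ee_rot': array([-1.79909131e+02, -2.01996001e-03,  1.64905368e+01]), 'force': array([-0.52881161, -0.67853484, -0.56361893]), 'torque': array([ 0.01532299, -0.00829301, -0.03402622]), 'gripper_force': 0.0, 'gripper_width': 91.07044817433653}
```

View pics/tt.png

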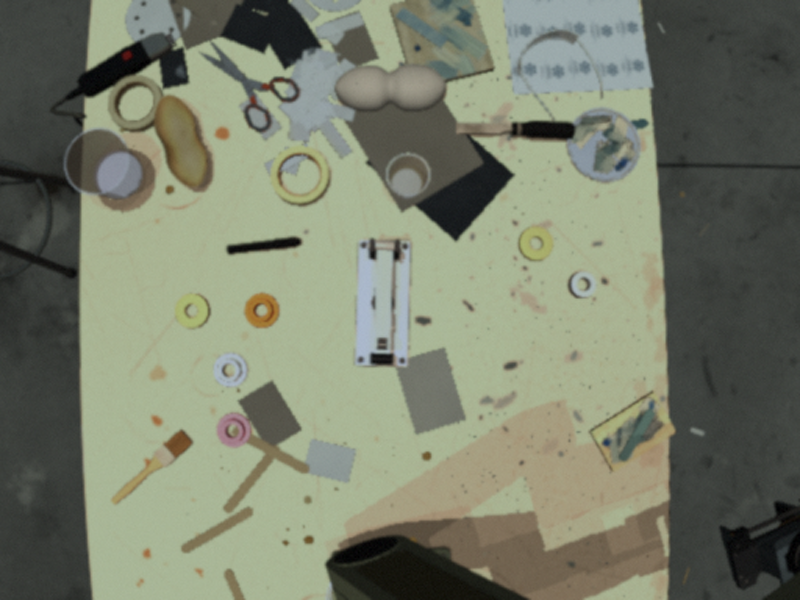

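View pics/ss.png

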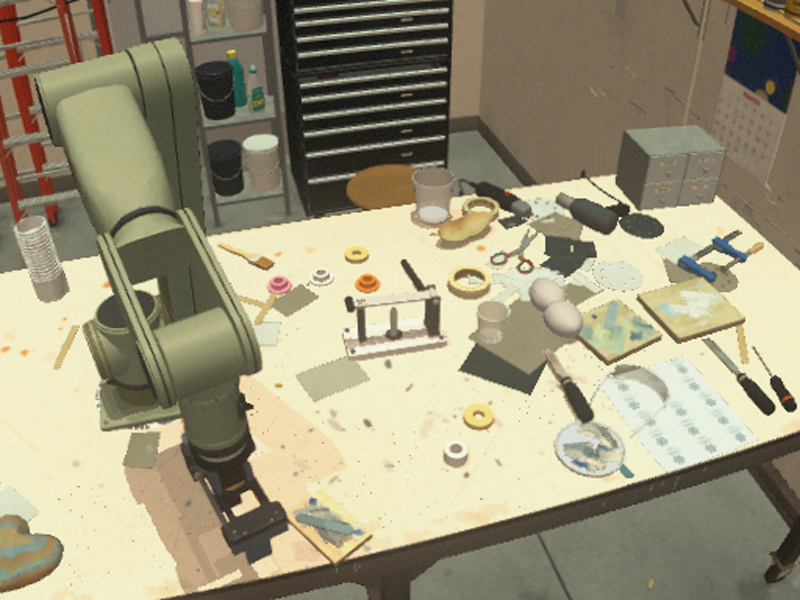

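Top view: spacer at (583,285), blanks at (535,243) and (192,310), white ring at (230,370), holder at (384,300), and tape at (300,176) in the 800x600 picture. The part of the table under the arm is hidden.

```bash
python3 - <<'E'
from h import *
im=cv2.imread('pics/t0.png')
def c(u0,v0,w,h,s): return cv2.resize(im[v0:v0+h,u0:u0+w],(w*s,h*s),interpolation=cv2.INTER_CUBIC)
A=c(220,145,50,100,6) # holder 300x600
B=c(105,180,62,75,4) # left group 248x300 
C=c(325,135,62,75,4)
out=np.zeros((600,560,3),np.uint8); out[:,:300]=A; out[:300,306:554]=B; out[300:,306:554]=C
cv2.imwrite('pics/c0.png',out)
E
```

```text
(no output)
```

View pics/c0.png

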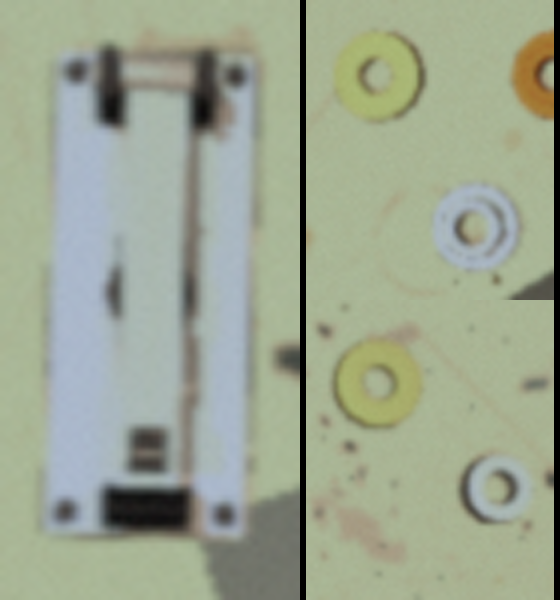

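```bash
python3 - <<'E'
from h import *
f='t0.png'; g=lambda x,y,o,s,z:at(f,o[0]+x/s-.4,o[1]+y/s-.4,z)
A=(220,145)
c=np.array([g(*p,A,6,18) for p in((57,55),(255,60),(243,535),(45,530))]);print('corners',c, 'mid',c.mean(0))
for p in ((76,71),(236,75),(224,514),(65,511)): print('bolt',g(*p,A,6,18))
ux=(c[0]+c[1]-c[2]-c[3])/2;print('len',np.linalg.norm(ux),'yaw of hy',np.degrees(np.arctan2(ux[1],ux[0])))
m=c.mean(0);h=ux/np.linalg.norm(ux)
print('blankL',g(71,76,(105,180),4,13),'ring',g(169,227,(105,180),4,6),'blankR',g(72,82,(325,135),4,13),'spacer',g(191,188,(325,135),4,26))
# latch angle via grip and via side
for a in np.arange(0,.55,.1):
    s=m[:2]
    P=np.r_[s+h[:2]*(85-177*np.cos(a)),112+177*np.sin(a)]; print(a.round(1),P.round(0),'top crop',(proj(f,P)-A)*6,'side',proj('s0.png',P)*800/512)
print('side spindle tip',proj('s0.png',np.r_[m[:2],93])*800/512)
E
```

```text
corners [[635.4  41.7  18. ]
 [631.2 -46.   18. ]
 [421.6 -35.1  18. ]
 [426.   51.7  18. ]] mid [528.55    3.075  18.   ]
bolt [628.1  33.4  18. ]
bolt [624.6 -37.4  18. ]
bolt [431. -27.  18.]
bolt [434.1  42.7  18. ]
len 209.76046457805145 yaw of hy -2.855585030746672
blankL [522.9 330.9  13. ] ring [420.8 267.2   6. ] blankR [ 626.  -263.9   13. ] spacer [ 551.5 -339.6   26. ]
0.0 [437.   8. 112.] top crop [142.8 507. ] side [348.59375 306.09375]
0.1 [438.   8. 130.] top crop [143.4 506.4] side [348.59375 299.375  ]
0.2 [440.   7. 147.] top crop [143.4 500.4] side [349.53125 292.5    ]
0.3 [445.   7. 164.] top crop [144.  490.8] side [351.25  285.625]
0.4 [451.   7. 181.] top crop [144.6 475.8] side [353.75    278.59375]
0.5 [458.   7. 197.] top crop [145.2 456. ] side [357.34375 271.71875]
side spindle tip [392.1875  306.71875]
```

```bash
python3 -c "
from h import *
crop('s0.png','c1.png',210,170,300,240,8)"
```

```text
(no output)
```

View pics/c1.png

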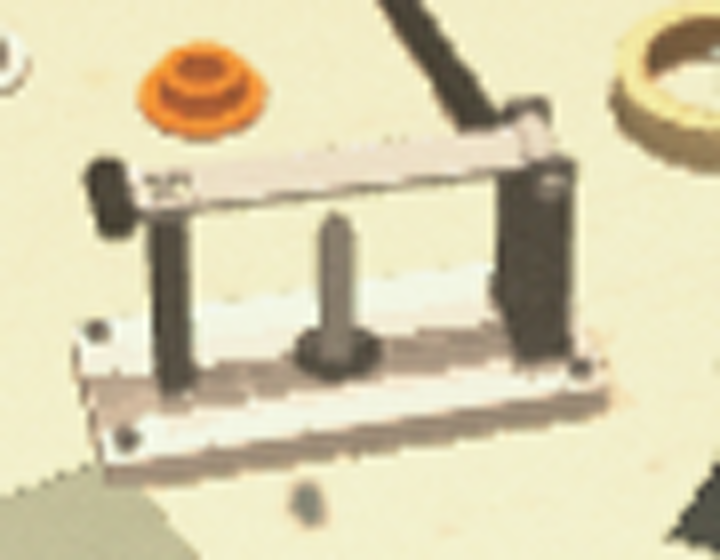

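```bash
python3 -m crank '[{"dx":0.033,"dy":0.067,"dz":0.004,"yaw":-0.39},{"dx":0.033,"dy":0.067,"dz":0.004,"yaw":-0.39},{"dx":0.033,"dy":0.067,"dz":0.004,"yaw":-0.39},{"dx":0.033,"dy":0.067,"dz":0.004,"yaw":-0.39},{"dx":0.033,"dy":0.067,"dz":0.004,"yaw":-0.39},{"dx":0.033,"dy":0.067,"dz":0.004,"yaw":-0.39},{"dx":0.033,"dy":0.067,"dz":0.004,"yaw":-0.39},{"dx":0.033,"dy":0.067,"dz":0.004,"yaw":-0.39},{"dx":0.033,"dy":0.067,"dz":0.004,"yaw":-0.39},{"dx":0.033,"dy":0.067,"dz":0.004,"yaw":-0.39}]' 1 40
python3 -m crank '[{"dx":0.01,"dy":0.02},{},{}]'
python3 - <<'E'
from h import *
a=snap('wrist','w0.png');print(telemetry.state()['ee_pos'],telemetry.state()['ee_rot'],telemetry.state()['force'])
cv2.imwrite('pics/ww0.png',cv2.resize(a[:,:,::-1],(800,600),interpolation=cv2.INTER_CUBIC))
E
```

```text
time_s: 1.35
ee_pos: [427.6, -13.4, 254.0]
ee_rot: [180.0, -0.0, -3.1]
force: [1.3, -0.7, -0.5]
gripper_width: 91.3
gripper_force: 0.0
[430.76502775  -7.27746892 254.29352462] [-179.64472943   -0.18744838   -2.82869849] [2.53366062 4.53725627 0.94063311]validation failed for argument at $[0]...
```

View pics/ww0.png

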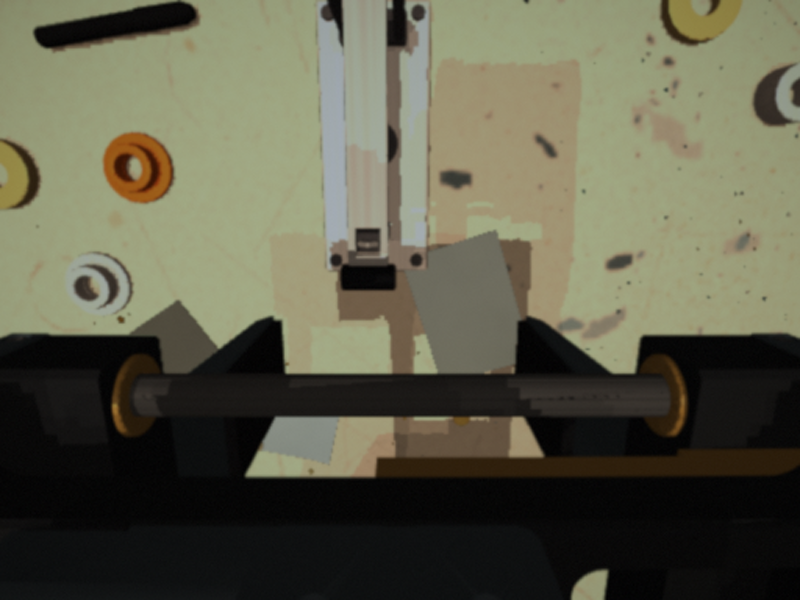

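```bash
python3 - <<'E'
from h import *
f='w0.png';s=.64
w=lambda u,v,z:at(f,u*s-.2,v*s-.2,z)
b=[w(*p,18) for p in((336,260),(416,260),(330,13),(420,13))];print(b,np.mean(b,0))
print('grip',w(368,278,112),w(368,278,120),'ring flange',w(100,285,6))
print('spacer',w(800,95,26),'cam',np.load('pics/w0.png.npz')['T'])
E
```

```text
[array([432.5,  41. ,  18. ]), array([428.7, -29. ,  18. ]), array([626.6,  28.9,  18. ]), array([622.8, -41.1,  18. ])] [ 5.2765e+02 -5.0000e-02  1.8000e+01]
grip [434.    6.6 112. ] [435.6   6.  120. ] ring flange [419.5 261.8   6. ]
spacer [ 546.9 -341.8   26. ] cam [[-5.42968334e-02 -9.68927752e-01 -2.41310722e-01  4.95723823e+02]
 [-9.98524347e-01  5.29273694e-02  1.21582373e-02 -1.76699957e+01]
 [ 9.91488208e-04  2.41614785e-01 -9.70371739e-01  4.16684033e+02]
 [ 0.00000000e+00  0.00000000e+00  0.00000000e+00  1.00000000e+00]]
```

```bash
python3 -m crank '[{"dx":0.008,"dy":0.013},{"dx":0,"dy":0.008},{"dx":0}]'
```

```text
validation failed for argument at $[0]...
```

```bash
python3 -m crank '[{"dx":0.011,"dy":0.026,"dz":0,"yaw":0},{"dx":0,"dy":0,"dz":0,"yaw":0},{"dx":0,"dy":0,"dz":0,"yaw":0}]'
```

```text
time_s: 1.78
ee_pos: [435.5, 4.7, 253.7]
ee_rot: [180.0, 0.1, -3.0]
force: [-0.1, -0.3, 0.5]
gripper_width: 91.2
gripper_force: 0.0
```

```bash
python3 -m crank '[{"dx":0,"dy":0.001,"dz":-0.06,"yaw":0},{"dx":0,"dy":0,"dz":-0.06,"yaw":0},{"dx":0,"dy":0,"dz":-0.045,"yaw":0},{"dx":0,"dy":0,"dz":-0.025,"yaw":0},{"dx":0,"dy":0,"dz":0,"yaw":0},{"dx":0,"dy":0,"dz":0,"yaw":0}]'
python3 -m crank '[{"dx":0,"dy":0,"dz":0,"yaw":0},{"dx":0,"dy":0,"dz":0,"yaw":0},{"dx":0,"dy":0,"dz":0,"yaw":0},{"dx":0,"dy":0,"dz":0,"yaw":0},{"dx":0,"dy":0,"dz":0,"yaw":0}]' 0.25 20
```

```text
time_s: 2.52
ee_pos: [436.6, 5.6, 102.9]
ee_rot: [180.0, -0.1, -3.1]
force: [0.2, 0.1, 0.0]
gripper_width: 90.9
gripper_force: 0.0
time_s: 3.15
ee_pos: [436.0, 6.3, 102.0]
ee_rot: [180.0, 0.0, -3.0]
force: [-0.2, 0.1, -0.3]
gripper_width: 43.9
gripper_force: 0.0
```

```bash
python3 -m crank '[{"dx":0,"dy":0,"dz":0,"yaw":0},{"dx":0,"dy":0,"dz":0,"yaw":0},{"dx":0,"dy":0,"dz":0,"yaw":0},{"dx":0,"dy":0,"dz":0,"yaw":0}]' 0.2 20
python3 - <<'E'
from h import *
h=np.array([np.cos(np.radians(-3.1)),np.sin(np.radians(-3.1))])
p0=None
for a in np.r_[np.arange(0,2.09,.2),2.05]:
    P=np.r_[h*(-177*np.cos(a)),177*np.sin(a)]
    if p0 is not None: print(a.round(2),((P-p0)/800).round(4))
    p0=P
E
```

```text
time_s: 3.65
ee_pos: [436.0, 6.6, 102.0]
ee_rot: [-180.0, 0.0, -3.0]
force: [0.9, 2.9, 0.4]
gripper_width: 35.9
gripper_force: 20.0
0.2 [ 0.0044 -0.0002  0.044 ]
0.4 [ 0.013  -0.0007  0.0422]
0.6 [ 0.0211 -0.0011  0.0388]
0.8 [ 0.0284 -0.0015  0.0338]
1.0 [ 0.0346 -0.0019  0.0275]
1.2 [ 0.0393 -0.0021  0.02  ]
1.4 [ 0.0425 -0.0023  0.0118]
1.6 [ 0.044  -0.0024  0.0031]
1.8 [ 0.0437 -0.0024 -0.0057]
2.0 [ 0.0417 -0.0023 -0.0143]
2.05 [ 0.0099 -0.0005 -0.0049]
```

```bash
python3 -m crank '[{"dx":0.0044,"dy":-0.0002,"dz":0.044,"yaw":0},{"dx":0.013,"dy":-0.0007,"dz":0.0422,"yaw":0},{"dx":0.0211,"dy":-0.0011,"dz":0.0388,"yaw":0},{"dx":0.0284,"dy":-0.0015,"dz":0.0338,"yaw":0},{"dx":0.0346,"dy":-0.0019,"dz":0.0275,"yaw":0}]'
python3 -m crank '[{"dx":0.0393,"dy":-0.0021,"dz":0.02,"yaw":0},{"dx":0.0425,"dy":-0.0023,"dz":0.0118,"yaw":0},{"dx":0.044,"dy":-0.0024,"dz":0.0031,"yaw":0},{"dx":0.0437,"dy":-0.0024,"dz":-0.0057,"yaw":0},{"dx":0.0417,"dy":-0.0023,"dz":-0.0143,"yaw":0},{"dx":0,"dy":0,"dz":0,"yaw":0},{"dx":0,"dy":0,"dz":0,"yaw":0}]'
```

```text
time_s: 4.28
ee_pos: [518.5, 2.2, 250.7]
ee_rot: [-180.0, -0.1, -3.0]
force: [6.7, 2.4, -15.9]
gripper_width: 35.9
gripper_force: 20.0
time_s: 5.15
ee_pos: [685.8, -6.6, 261.8]
ee_rot: [-179.9, 0.1, -3.0]
force: [1.4, 4.1, -4.7]
gripper_width: 35.6
gripper_force: 20.0
```

```bash
python3 -m crank '[{"dx":0,"dy":0,"dz":0,"yaw":0},{"dx":0,"dy":0,"dz":0,"yaw":0},{"dx":0,"dy":0,"dz":0,"yaw":0},{"dx":0,"dy":0,"dz":0.04,"yaw":0},{"dx":-0.01,"dy":-0.04,"dz":0.05,"yaw":0},{"dx":-0.03,"dy":-0.06,"dz":0,"yaw":0},{"dx":-0.03,"dy":-0.06,"dz":0,"yaw":0},{"dx":-0.03,"dy":-0.06,"dz":0,"yaw":0},{"dx":-0.03,"dy":-0.06,"dz":0,"yaw":0},{"dx":-0.03,"dy":-0.06,"dz":-0.03,"yaw":0}]' 1
python3 -m crank '[{"dx":-0.04,"dy":-0.04,"dz":-0.05,"yaw":0},{"dx":-0.03,"dy":-0.01,"dz":-0.05,"yaw":0},{"dx":0,"dy":0,"dz":0,"yaw":0},{"dx":0,"dy":0,"dz":0,"yaw":0},{"dx":0,"dy":0,"dz":0,"yaw":0}]'
python3 - <<'E'
from h import *
a=snap('wrist','w1.png');b=snap('top','t1.png')
out=np.zeros((600,800,3),np.uint8); out[:300,:400]=cv2.resize(a,(400,300));out[300:,:400]=cv2.resize(b,(400,300));
out[:300,400:]=cv2.resize(b[260:384,150:315],(400,300));s=snap('side','s1.png');out[300:,400:]=cv2.resize(s,(400,300))
cv2.imwrite('pics/m1.png',out[:,:,::-1])
E
```

```text
time_s: 6.4
ee_pos: [557.9, -281.4, 313.2]
ee_rot: [179.8, -0.3, -3.0]
force: [1.0, -0.8, -0.4]
gripper_width: 91.2
gripper_force: 0.0
time_s: 7.02
ee_pos: [504.3, -319.5, 233.3]
ee_rot: [179.9, -0.3, -2.9]
force: [-0.3, 0.3, -0.1]
gripper_width: 90.9
gripper_force: 0.0
```

View pics/m1.png

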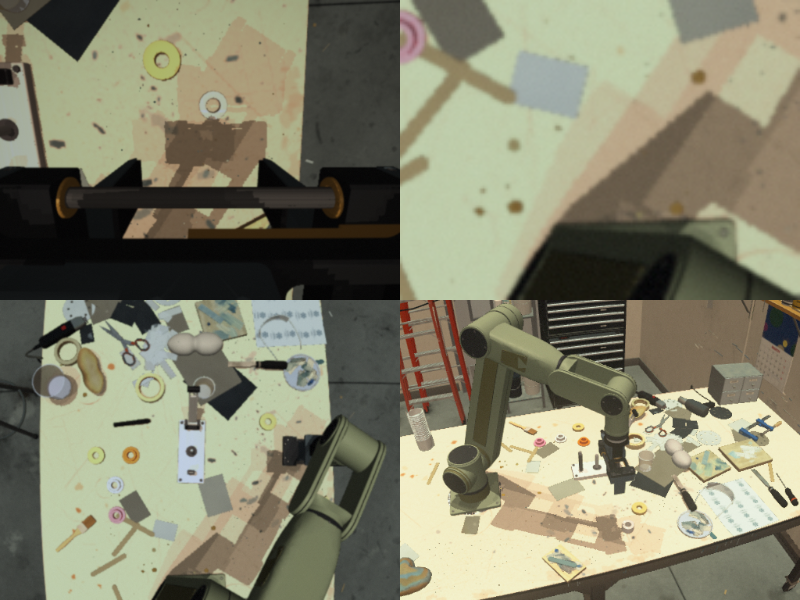

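```bash
cat >> h.py <<'E'
def projN(f,P):
    d=np.load('pics/'+f+'.npz'); K=d['K'];k=float(d['k']);T=d['T']
    p=(P-T[:3,3])@T[:3,:3];x=p[:,:2]/p[:,2:];x=x*(1+k*(x**2).sum(1,keepdims=True));return x*K[0,0]+K[:2,2]
def fit(f,x0,y0,circ,rng=14):
    """circ: list of (radius,z). best centre by mean gradient across projected circles"""
    g=np.load('pics/'+f+'.npz')['im'].astype(np.float32); g=cv2.GaussianBlur(g,(0,0),.7)
    t=np.linspace(0,2*np.pi,72,endpoint=False);n=np.c_[np.cos(t),np.sin(t),0*t]
    def S(x,y):
        s=0
        for R,z in circ:
            c=np.array([x,y,z]); a=projN(f,c+n*(R-2));b=projN(f,c+n*(R+2))
            q=[cv2.remap(g,p[:,0].astype(np.float32),p[:,1].astype(np.float32),cv2.INTER_LINEAR)[:,0] for p in(a,b)]
            s+=np.median(np.linalg.norm(q[0]-q[1],axis=1))+np.linalg.norm(np.mean(q[0]-q[1],0))
        return s
    bx,by=x0,y0
    for st,r in((2,rng),(.5,3)):
        _,bx,by=max((S(x,y),x,y) for x in np.arange(bx-r,bx+r+.1,st) for y in np.arange(by-r,by+r+.1,st))
    return bx,by,round(float(S(bx,by)),1)
SP=[(23,26),(11.5,26)];BL=[(30,13),(11.5,13)];RI=[(30,6),(20,20),(11.5,20)]
E
python3 - <<'E'
from h import *
print(telemetry.state()['ee_pos'],telemetry.state()['ee_rot'])
for f in('w1.png','t0.png','s0.png','s1.png','t1.png'):
    print(f,'sp',fit(f,550,-340,SP),'bR',fit(f,626,-264,BL))
    if f!='w1.png': print('bL',fit(f,523,331,BL),'ring',fit(f,420,266,RI))
    if f in('t1.png','w1.png','s1.png'): print('spindle foot disc?',fit(f,528,2,[(45/2,20)]))
E
python3 -c "
from h import *
crop('t1.png','c2.png',220,130,270,240,5)
a=cv2.imread('pics/c2.png');crop('s1.png','c3.png',215,155,305,240,6);b=cv2.imread('pics/c3.png')
o=np.zeros((550,800,3),np.uint8);o[:550,:250]=a;o[:510,255:795]=b;cv2.imwrite('pics/c4.png',o)"
```

```text
[ 503.39140735 -319.16823647  232.1496307 ] [ 1.79921467e+02 -1.24768878e-01 -2.94039648e+00]
w1.png sp (np.float64(549.5), np.float64(-344.5), 217.3) bR (np.float64(625.0), np.float64(-265.0), 174.0)
spindle foot disc? (np.float64(531.0), np.float64(2.0), 101.7)
t0.png sp (np.float64(552.5), np.float64(-344.0), 160.9) bR (np.float64(624.0), np.float64(-261.5), 79.0)
bL (np.float64(523.5), np.float64(335.5), 75.2) ring (np.float64(420.5), np.float64(270.0), 145.1)
s0.png sp (np.float64(551.5), np.float64(-343.0), 217.3) bR (np.float64(625.5), np.float64(-266.0), 137.7)
bL (np.float64(524.5), np.float64(331.5), 119.0) ring (np.float64(420.0), np.float64(253.0), 156.7)
s1.png sp (np.float64(552.0), np.float64(-343.0), 198.6) bR (np.float64(625.5), np.float64(-266.0), 140.5)
bL (np.float64(524.5), np.float64(331.0), 121.4) ring (np.float64(420.0), np.float64(253.0), 155.0)
spindle foot disc? (np.float64(532.0), np.float64(2.0), 116.4)
t1.png sp (np.float64(553.5), np.float64(-328.5), 116.7) bR (np.float64(624.0), np.float64(-261.5), 85.9)
bL (np.float64(523.5), np.float64(335.5), 81.6) ring (np.float64(420.5), np.float64(270.0), 154.6)
spindle foot disc? (np.float64(531.0), np.float64(4.0), 107.2)
```

View pics/c4.png

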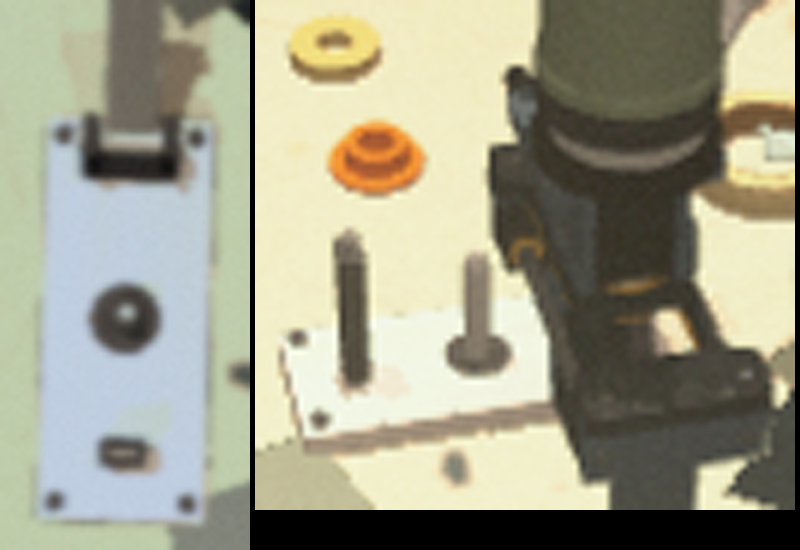

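Only two blanks are on the table, and the latch stands well back. The spindle tip is at (127,313) in the top crop and (478,257) in the side crop.

```bash
python3 - <<'E'
from h import *
u,v=125/5+220-.4,318/5+130-.4; print('top disc',at('t1.png',u,v,19)); print('top tip',at('t1.png',127/5+220-.4,313/5+130-.4,93))
print('side disc',at('s1.png',(478-255)/6+215-.4,354/6+155-.4,19),'tip',at('s1.png',(478-255)/6+215-.4,257/6+155-.4,93))
for f in('w1.png','s1.png','t1.png'):
  for R in (17,18,19): print(f,R,fit(f,530,2,[(R,19)],8))
E
```

```text
top disc [529.5   3.   19. ]
top tip [528.6   2.4  93. ]
side disc [529.9   0.8  19. ] tip [529.5  -3.2  93. ]
w1.png 17 (np.float64(528.5), np.float64(-2.5), 209.8)
w1.png 18 (np.float64(528.5), np.float64(-1.0), 249.4)
w1.png 19 (np.float64(528.0), np.float64(-0.5), 256.4)
s1.png 17 (np.float64(529.5), np.float64(1.5), 162.0)
s1.png 18 (np.float64(530.0), np.float64(2.0), 171.7)
s1.png 19 (np.float64(530.0), np.float64(1.5), 174.8)
t1.png 17 (np.float64(529.0), np.float64(3.0), 215.1)
t1.png 18 (np.float64(529.5), np.float64(3.0), 228.7)
t1.png 19 (np.float64(529.5), np.float64(3.5), 223.3)
```

```bash
python3 -m crank '[{"dx":0.0295,"dy":-0.015,"dz":-0.05,"yaw":0},{"dx":0.0295,"dy":-0.015,"dz":-0.06,"yaw":0},{"dx":0,"dy":0,"dz":-0.06,"yaw":0},{"dx":0,"dy":0,"dz":-0.035,"yaw":0},{"dx":0,"dy":0,"dz":0,"yaw":0},{"dx":0,"dy":0,"dz":0,"yaw":0},{"dx":0,"dy":0,"dz":0,"yaw":0}]'
python3 -c "
from h import *
s=[telemetry.state()['ee_pos'] for _ in range(3)];print(s)"
```

```text
time_s: 8.05
ee_pos: [550.6, -343.9, 69.1]
ee_rot: [179.9, -0.2, -3.0]
force: [-0.2, -0.1, 0.7]
gripper_width: 91.5
gripper_force: 0.0
[array([ 550.55422687, -343.93256013,   69.08504877]), array([ 550.55422687, -343.93256013,   69.08504877]), array([ 550.55422687, -343.93256013,   69.08504877])]
```

```bash
python3 -m crank '[{"dx":0,"dy":0,"dz":-0.04,"yaw":0},{"dx":0,"dy":0,"dz":-0.03,"yaw":0},{"dx":0,"dy":0,"dz":0,"yaw":0},{"dx":0,"dy":0,"dz":0,"yaw":0}]'
python3 -m crank '[{"dx":0,"dy":0,"dz":0,"yaw":0},{"dx":0,"dy":0,"dz":0,"yaw":0},{"dx":0,"dy":0,"dz":0,"yaw":0},{"dx":0,"dy":0,"dz":0,"yaw":0},{"dx":0,"dy":0,"dz":0,"yaw":0},{"dx":0,"dy":0,"dz":0,"yaw":0}]' 0.35 20
python3 -m crank '[{"dx":0,"dy":0,"dz":0.03,"yaw":0},{"dx":0,"dy":0,"dz":0.06,"yaw":0},{"dx":0,"dy":0,"dz":0.06,"yaw":0},{"dx":0,"dy":0,"dz":0,"yaw":0}]'
```

```text
time_s: 8.55
ee_pos: [550.3, -344.0, 12.6]
ee_rot: [179.9, -0.1, -3.0]
force: [0.2, -0.1, 0.5]
gripper_width: 91.2
gripper_force: 0.0
time_s: 9.3
ee_pos: [549.4, -343.3, 10.9]
ee_rot: [180.0, 0.0, -3.0]
force: [0.8, -0.1, -0.2]
gripper_width: 45.9
gripper_force: 20.0
time_s: 9.8
ee_pos: [551.6, -344.7, 135.5]
ee_rot: [179.7, -0.5, -3.0]
force: [-0.2, -0.2, -1.5]
gripper_width: 46.1
gripper_force: 20.0
```

```bash
python3 -m crank '[{"dx":-0.0045,"dy":0.0719,"dz":0,"yaw":0},{"dx":-0.0045,"dy":0.0719,"dz":0,"yaw":0},{"dx":-0.0045,"dy":0.0719,"dz":0,"yaw":0},{"dx":-0.0045,"dy":0.0719,"dz":0,"yaw":0},{"dx":-0.0045,"dy":0.0719,"dz":0,"yaw":0},{"dx":-0.0045,"dy":0.0719,"dz":0,"yaw":0},{"dx":0,"dy":0,"dz":0,"yaw":0},{"dx":0,"dy":0,"dz":0,"yaw":0},{"dx":0,"dy":0,"dz":0,"yaw":0},{"dx":0,"dy":0,"dz":0,"yaw":0}]'
python3 - <<'E'
from h import *
snap('wrist','w2.png');snap('side','s2.png');snap('top','t2.png');print(telemetry.state()['ee_pos'])
crop('w2.png','a.png',180,60,340,240,3);crop('s2.png','b.png',215,140,290,230,5)
a=cv2.imread('pics/a.png');b=cv2.imread('pics/b.png')[:450]
o=np.zeros((540,870,3),np.uint8)[:,:860];o[:540,:480]=a;o[:450,485:860]=b;cv2.imwrite('pics/m2.png',cv2.resize(o,(800,502)))
E
```

```text
time_s: 11.05
ee_pos: [527.8, 0.6, 130.7]
ee_rot: [180.0, 0.0, -3.1]
force: [-0.4, 0.8, -1.5]
gripper_width: 46.5
gripper_force: 20.0
[527.82715217   1.11029641 130.90147909]
```

View pics/m2.png

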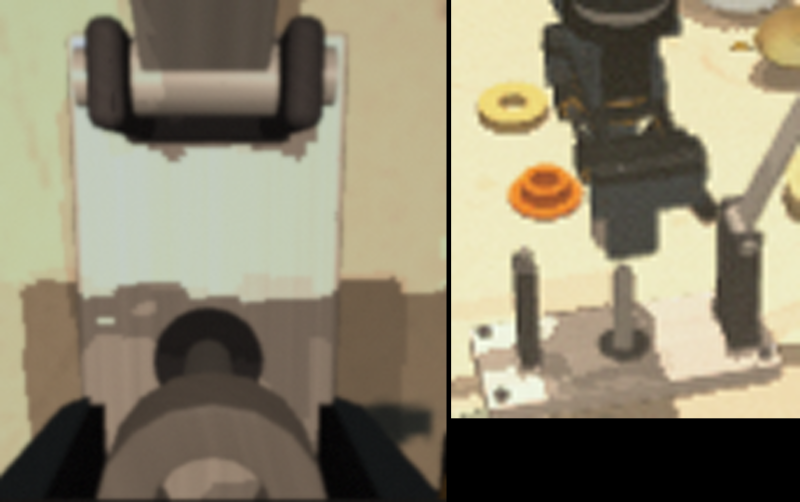

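```bash
python3 -m crank '[{"dx":0.001,"dy":0,"dz":-0.025,"yaw":0},{"dx":0,"dy":0,"dz":-0.025,"yaw":0},{"dx":0,"dy":0,"dz":-0.025,"yaw":0},{"dx":0,"dy":0,"dz":0,"yaw":0},{"dx":0,"dy":0,"dz":0,"yaw":0}]'
python3 -m crank '[{"dx":0,"dy":0,"dz":-0.022,"yaw":0},{"dx":0,"dy":0,"dz":-0.02,"yaw":0},{"dx":0,"dy":0,"dz":0,"yaw":0},{"dx":0,"dy":0,"dz":0,"yaw":0}]'
```

```text
time_s: 11.82
ee_pos: [529.2, 1.7, 71.6]
ee_rot: [180.0, -0.1, -3.0]
force: [-0.2, -0.1, -0.8]
gripper_width: 45.9
gripper_force: 20.0
time_s: 12.32
ee_pos: [529.5, 1.8, 38.4]
ee_rot: [180.0, -0.1, -3.0]
force: [-0.1, -0.5, -0.7]
gripper_width: 46.0
gripper_force: 20.0
```

```bash
python3 -m crank '[{"dx":0,"dy":0,"dz":-0.005,"yaw":0},{"dx":0,"dy":0,"dz":-0.003,"yaw":0},{"dx":0,"dy":0,"dz":0,"yaw":0},{"dx":0,"dy":0,"dz":0,"yaw":0}]'
```

```text
time_s: 12.82
ee_pos: [528.6, 1.9, 30.9]
ee_rot: [180.0, -0.0, -3.0]
force: [1.3, 0.2, -0.2]
gripper_width: 46.0
gripper_force: 20.0
```

```bash
python3 -m crank '[{"dx":0,"dy":0,"dz":0,"yaw":0},{"dx":0,"dy":0,"dz":0,"yaw":0},{"dx":0,"dy":0,"dz":0,"yaw":0},{"dx":0,"dy":0,"dz":0,"yaw":0},{"dx":0,"dy":0,"dz":0.06,"yaw":0},{"dx":0,"dy":0,"dz":0.065,"yaw":0},{"dx":0,"dy":-0.04,"dz":0.02,"yaw":0},{"dx":0.01,"dy":-0.06,"dz":0,"yaw":0},{"dx":0.015,"dy":-0.06,"dz":0,"yaw":0},{"dx":0.015,"dy":-0.06,"dz":0,"yaw":0}]' 1
python3 -m crank '[{"dx":0.015,"dy":-0.06,"dz":0,"yaw":0},{"dx":0.01,"dy":-0.05,"dz":0,"yaw":0},{"dx":0,"dy":0,"dz":0,"yaw":0},{"dx":0,"dy":0,"dz":0,"yaw":0},{"dx":0,"dy":0,"dz":0,"yaw":0}]'
python3 - <<'E'
from h import *
snap('wrist','w3.png');snap('top','t3.png');snap('side','s3.png');print(telemetry.state()['ee_pos'])
for f in('w3.png','t3.png','s3.png'):
    print(f,'bR',fit(f,625,-264,BL),'sp',fit(f,529,1.5,[(23,44),(11.5,44)],10))
    if f!='w3.png': print('bL',fit(f,523.5,332,BL,8),'ring',fit(f,420.5,267,[(30,6)],8))
o=np.hstack([cv2.resize(cv2.imread('pics/w3.png'),(400,300)),cv2.resize(cv2.imread('pics/s3.png'),(400,300))]);cv2.imwrite('pics/m3.png',o)
E
```

```text
time_s: 14.08
ee_pos: [560.8, -175.6, 147.2]
ee_rot: [180.0, -0.0, -3.0]
force: [0.2, 0.3, -0.1]
gripper_width: 90.9
gripper_force: 0.0
time_s: 14.7
ee_pos: [580.4, -261.0, 147.0]
ee_rot: [-180.0, 0.0, -2.9]
force: [0.3, 0.2, -1.3]
gripper_width: 91.1
gripper_force: 0.0
[ 580.58646483 -261.19940275  147.17101975]
w3.png bR (np.float64(624.0), np.float64(-265.5), 134.1) sp (np.float64(542.0), np.float64(3.0), 6.7)
t3.png bR (np.float64(637.0), np.float64(-271.0), 48.1) sp (np.float64(530.5), np.float64(2.5), 250.7)
bL (np.float64(523.5), np.float64(335.5), 83.7) ring (np.float64(420.5), np.float64(267.5), 44.5)
s3.png bR (np.float64(625.5), np.float64(-266.0), 115.8) sp (np.float64(530.5), np.float64(2.0), 167.4)
bL (np.float64(525.0), np.float64(332.5), 120.4) ring (np.float64(420.5), np.float64(256.5), 37.3)
```

View pics/m3.png

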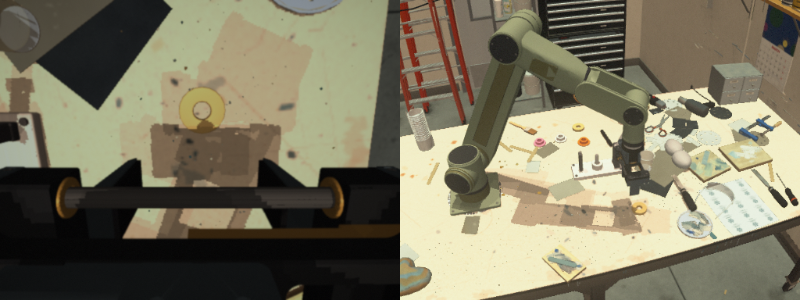

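Spacer is seated on the spindle; the blank is at (203,110) in the left wrist view, undisturbed.

```bash
python3 -m crank '[{"dx":0.028,"dy":-0.003,"dz":-0.03,"yaw":0},{"dx":0.0276,"dy":-0.0025,"dz":-0.05,"yaw":0},{"dx":0,"dy":0,"dz":-0.05,"yaw":0},{"dx":0,"dy":0,"dz":-0.035,"yaw":0},{"dx":0,"dy":0,"dz":0,"yaw":0},{"dx":0,"dy":0,"dz":0,"yaw":0},{"dx":0,"dy":0,"dz":0,"yaw":0}]'
python3 -m crank '[{"dx":0,"dy":0,"dz":-0.006,"yaw":0},{"dx":0,"dy":0,"dz":0,"yaw":0},{"dx":0,"dy":0,"dz":0,"yaw":0},{"dx":0,"dy":0,"dz":0,"yaw":0},{"dx":0,"dy":0,"dz":0,"yaw":0},{"dx":0,"dy":0,"dz":0,"yaw":0}]' 0.5 20
python3 -m crank '[{"dx":0,"dy":0,"dz":0.03,"yaw":0},{"dx":0,"dy":0,"dz":0.06,"yaw":0},{"dx":0,"dy":0,"dz":0.06,"yaw":0},{"dx":0,"dy":0,"dz":0,"yaw":0},{"dx":0,"dy":0,"dz":0,"yaw":0}]'
```

```text
time_s: 15.72
ee_pos: [626.2, -267.0, 17.0]
ee_rot: [179.9, -0.2, -3.0]
force: [-0.0, 0.3, 0.2]
gripper_width: 91.0
gripper_force: 0.0
time_s: 16.48
ee_pos: [625.1, -266.6, 10.2]
ee_rot: [180.0, -0.0, -3.0]
force: [-0.4, -1.3, 0.3]
gripper_width: 58.2
gripper_force: 20.0
time_s: 17.1
ee_pos: [624.4, -266.3, 129.4]
ee_rot: [-180.0, 0.1, -3.0]
force: [-0.9, 0.6, -1.6]
gripper_width: 57.7
gripper_force: 20.0
```

```bash
python3 - <<'E'
from h import *
snap('wrist','w4.png');snap('side','s4.png');print(telemetry.state()['ee_pos'],telemetry.state()['gripper_width'])
p=proj('s4.png',[625,-266,127]);print(p,proj('w4.png',[625,-266,132]));u,v=map(int,p)
crop('s4.png','b.png',u-50,v-50,u+50,v+50,4)
o=np.hstack([cv2.resize(cv2.imread('pics/w4.png')[:290],(400,227)),cv2.imread('pics/b.png')[:227]*0]);
o=np.zeros((400,800,3),np.uint8);o[:300,:400]=cv2.resize(cv2.imread('pics/w4.png'),(400,300));o[:,400:]=cv2.imread('pics/b.png');cv2.imwrite('pics/m4.png',o)
E
```

```text
[ 623.93419297 -266.07221723  128.1020618 ] 58.04757094648897
[308.4 238.3] [253.7 235.8]
```

View pics/m4.png

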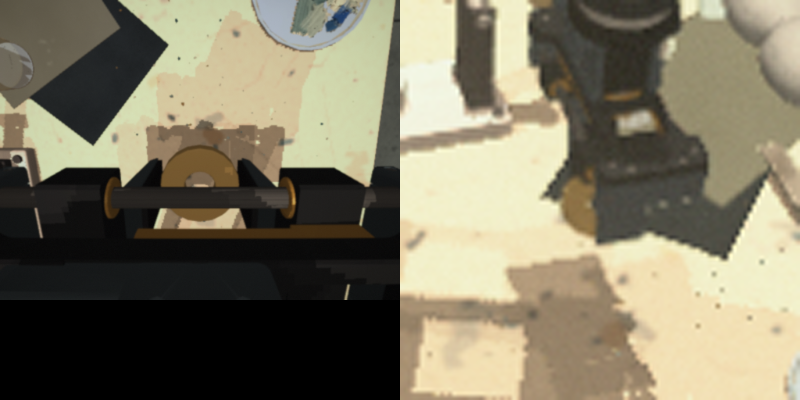

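```bash
python3 - <<'E'
from h import *
for z in(127,131,135): print(z,fit('w4.png',624,-266,[(30,z)],8),fit('w4.png',624,-266,[(11.5,z)],8))
E
```

```text
127 (np.float64(622.5), np.float64(-266.5), 89.0) (np.float64(622.0), np.float64(-268.0), 49.1)
131 (np.float64(624.5), np.float64(-267.0), 123.2) (np.float64(632.5), np.float64(-268.0), 49.8)
135 (np.float64(626.0), np.float64(-267.0), 144.8) (np.float64(616.5), np.float64(-257.5), 63.1)
```

```bash
python3 -m crank '[{"dx":-0.02,"dy":0.055,"dz":0.004,"yaw":0},{"dx":-0.02,"dy":0.055,"dz":0,"yaw":0},{"dx":-0.02,"dy":0.055,"dz":0,"yaw":0},{"dx":-0.02,"dy":0.055,"dz":0,"yaw":0},{"dx":-0.02,"dy":0.055,"dz":0,"yaw":0},{"dx":-0.0192,"dy":0.0595,"dz":0,"yaw":0},{"dx":0,"dy":0,"dz":0,"yaw":0},{"dx":0,"dy":0,"dz":0,"yaw":0},{"dx":0,"dy":0,"dz":0,"yaw":0},{"dx":0,"dy":0,"dz":0,"yaw":0}]'
python3 - <<'E'
from h import *
print(telemetry.state()['ee_pos'])
E
```

```text
time_s: 18.45
ee_pos: [530.0, 0.1, 133.1]
ee_rot: [180.0, 0.0, -3.1]
force: [-0.8, 0.5, -1.0]
gripper_width: 57.8
gripper_force: 20.0
[5.29952600e+02 7.88708833e-02 1.33069407e+02]
```

```bash
python3 -m crank '[{"dx":-0.0005,"dy":0.002,"dz":-0.02,"yaw":0},{"dx":0,"dy":0,"dz":-0.025,"yaw":0},{"dx":0,"dy":0,"dz":-0.025,"yaw":0},{"dx":0,"dy":0,"dz":-0.02,"yaw":0},{"dx":0,"dy":0,"dz":0,"yaw":0},{"dx":0,"dy":0,"dz":0,"yaw":0}]'
python3 -m crank '[{"dx":0,"dy":0,"dz":-0.004,"yaw":0},{"dx":0,"dy":0,"dz":0,"yaw":0},{"dx":0,"dy":0,"dz":0,"yaw":0}]'
```

```text
time_s: 19.2
ee_pos: [529.9, 2.3, 61.9]
ee_rot: [180.0, -0.1, -3.0]
force: [-0.1, 0.2, -0.8]
gripper_width: 58.2
gripper_force: 20.0
time_s: 19.58
ee_pos: [529.4, 2.6, 58.4]
ee_rot: [180.0, -0.0, -3.0]
force: [0.2, 0.3, -0.4]
gripper_width: 58.4
gripper_force: 20.0
```

```bash
python3 -m crank '[{"dx":0,"dy":0,"dz":-0.004,"yaw":0},{"dx":0,"dy":0,"dz":0,"yaw":0},{"dx":0,"dy":0,"dz":0,"yaw":0}]'
python3 -m crank '[{"dx":0,"dy":0,"dz":0,"yaw":0},{"dx":0,"dy":0,"dz":0,"yaw":0},{"dx":0,"dy":0,"dz":0,"yaw":0},{"dx":0,"dy":0,"dz":0.05,"yaw":0},{"dx":0,"dy":0,"dz":0.06,"yaw":0},{"dx":0,"dy":0.04,"dz":0.01,"yaw":0},{"dx":-0.015,"dy":0.065,"dz":0,"yaw":0},{"dx":-0.015,"dy":0.065,"dz":0,"yaw":0},{"dx":-0.015,"dy":0.065,"dz":0,"yaw":0},{"dx":-0.015,"dy":0.065,"dz":0,"yaw":0}]' 1
python3 -m crank '[{"dx":0,"dy":0.055,"dz":0,"yaw":0},{"dx":0,"dy":0.053,"dz":0,"yaw":0},{"dx":0,"dy":0,"dz":0,"yaw":0},{"dx":0,"dy":0,"dz":0,"yaw":0},{"dx":0,"dy":0,"dz":0,"yaw":0}]'
python3 - <<'E'
from h import *
snap('wrist','w5.png');snap('top','t5.png');snap('side','s5.png');print(telemetry.state()['ee_pos'])
for f in('w5.png','t5.png','s5.png'):
    print(f,'bL',fit(f,524,333,BL),'stack',fit(f,529,1.5,[(30,57),(11.5,57)],10),'ring',fit(f,420.5,265,RI,10))
o=np.hstack([cv2.resize(cv2.imread('pics/w5.png'),(400,300)),cv2.resize(cv2.imread('pics/s5.png'),(400,300))]);cv2.imwrite('pics/m5.png',o)
E
```

```text
time_s: 19.95
ee_pos: [529.3, 2.6, 54.9]
ee_rot: [180.0, 0.0, -3.0]
force: [-0.7, 0.0, -0.5]
gripper_width: 58.3
gripper_force: 20.0
time_s: 21.2
ee_pos: [480.8, 244.2, 151.1]
ee_rot: [-180.0, -0.0, -3.0]
force: [0.9, -0.3, -0.1]
gripper_width: 91.1
gripper_force: 0.0
time_s: 21.82
ee_pos: [481.3, 327.9, 150.9]
ee_rot: [180.0, 0.0, -3.1]
force: [-0.5, -0.3, 0.3]
gripper_width: 91.3
gripper_force: 0.0
[481.45712587 328.13446165 151.0869125 ]
w5.png bL (np.float64(514.5), np.float64(345.0), 42.7) stack (np.float64(542.0), np.float64(14.5), 0.0) ring (np.float64(428.0), np.float64(269.5), 192.1)
t5.png bL (np.float64(517.0), np.float64(338.5), 74.0) stack (np.float64(529.5), np.float64(3.5), 271.3) ring (np.float64(421.0), np.float64(269.0), 129.4)
s5.png bL (np.float64(530.0), np.float64(338.5), 28.4) stack (np.float64(530.0), np.float64(3.0), 160.1) ring (np.float64(420.0), np.float64(267.0), 115.4)
```

View pics/m5.png

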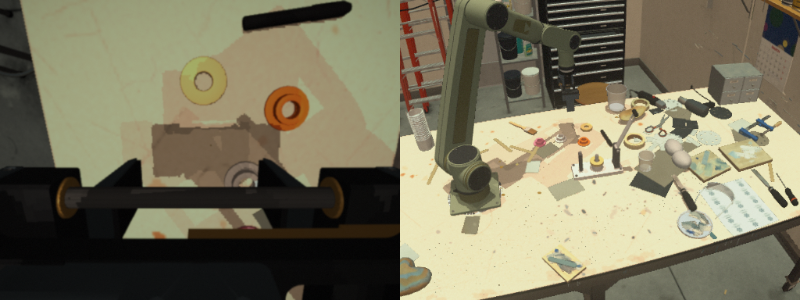

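The first blank is stacked. The second has been knocked aside and is now at (204,80) in the wrist view.

```bash
python3 - <<'E'
from h import *
p=at('w5.png',260.5,102.4,13);print(p)
print(fit('w5.png',p[0],p[1],BL),fit('t5.png',p[0],p[1],BL),fit('s5.png',p[0],p[1],BL))
print('orange',at('w5.png',286*1.28,109*1.28,6),'pen',[at('w5.png',u*1.28,v*1.28,9) for u,v in((247,23),(349,9))])
E
```

```text
[562.4 317.6  13. ]
(np.float64(561.4), np.float64(319.6), 141.0) (np.float64(563.9), np.float64(323.6), 76.4) (np.float64(558.9), np.float64(301.1), 131.2)
orange [519.9 210.    6. ] pen [array([625.9, 261.7,   9. ]), array([635.4, 139.1,   9. ])]
```

```bash
python3 -m crank '[{"dx":0.05,"dy":-0.005,"dz":-0.03,"yaw":0},{"dx":0.0505,"dy":-0.0055,"dz":-0.05,"yaw":0},{"dx":0,"dy":0,"dz":-0.05,"yaw":0},{"dx":0,"dy":0,"dz":-0.04,"yaw":0},{"dx":0,"dy":0,"dz":0,"yaw":0},{"dx":0,"dy":0,"dz":0,"yaw":0},{"dx":0,"dy":0,"dz":0,"yaw":0}]'
python3 -m crank '[{"dx":0,"dy":0,"dz":-0.006,"yaw":0},{"dx":0,"dy":0,"dz":0,"yaw":0},{"dx":0,"dy":0,"dz":0,"yaw":0},{"dx":0,"dy":0,"dz":0,"yaw":0},{"dx":0,"dy":0,"dz":0,"yaw":0},{"dx":0,"dy":0,"dz":0,"yaw":0}]' 0.5 20
python3 -m crank '[{"dx":0,"dy":0,"dz":0.03,"yaw":0},{"dx":0,"dy":0,"dz":0.06,"yaw":0},{"dx":0,"dy":0,"dz":0.065,"yaw":0},{"dx":0,"dy":0,"dz":0,"yaw":0},{"dx":0,"dy":0,"dz":0,"yaw":0},{"dx":0,"dy":0,"dz":0,"yaw":0}]'
python3 - <<'E'
from h import *
snap('wrist','w6.png');e=telemetry.state()['ee_pos'];print(e)
for dz in(3,6): print(fit('w6.png',e[0],e[1],[(30,e[2]+dz)],10))
for R,dz in((30,3),(29,3)): print(fit('w4.png',624,-266,[(R,128+dz)],8))
E
```

```text
time_s: 22.85
ee_pos: [562.8, 321.2, 17.0]
ee_rot: [-179.9, -0.2, -3.0]
force: [0.8, 0.9, -0.3]
gripper_width: 91.1
gripper_force: 0.0
time_s: 23.6
ee_pos: [561.7, 320.6, 10.2]
ee_rot: [180.0, 0.0, -3.0]
force: [-0.3, -0.7, 0.6]
gripper_width: 59.2
gripper_force: 20.0
time_s: 24.35
ee_pos: [560.6, 320.1, 132.0]
ee_rot: [179.9, 0.2, -3.0]
force: [0.2, -0.3, -1.2]
gripper_width: 59.5
gripper_force: 20.0
[560.75910496 320.14982118 132.11573583]
(np.float64(562.7591049640323), np.float64(319.64982118482254), 144.4)
(np.float64(563.7591049640323), np.float64(319.14982118482254), 148.4)
(np.float64(624.5), np.float64(-267.0), 123.2)
(np.float64(623.0), np.float64(-265.5), 85.1)
```

```bash
python3 -m crank '[{"dx":-0.0068,"dy":-0.0664,"dz":0,"yaw":0},{"dx":-0.0068,"dy":-0.0664,"dz":0,"yaw":0},{"dx":-0.0068,"dy":-0.0664,"dz":0,"yaw":0},{"dx":-0.0068,"dy":-0.0664,"dz":0,"yaw":0},{"dx":-0.0068,"dy":-0.0664,"dz":0,"yaw":0},{"dx":-0.0068,"dy":-0.0664,"dz":0,"yaw":0},{"dx":0,"dy":0,"dz":0,"yaw":0},{"dx":0,"dy":0,"dz":0,"yaw":0},{"dx":0,"dy":0,"dz":0,"yaw":0},{"dx":0,"dy":0,"dz":0,"yaw":0}]'
python3 -m crank '[{"dx":0,"dy":0,"dz":-0.01,"yaw":0},{"dx":0,"dy":0,"dz":0,"yaw":0},{"dx":0,"dy":0,"dz":0,"yaw":0}]'
```

```text
time_s: 25.65
ee_pos: [529.1, 3.1, 134.0]
ee_rot: [-180.0, 0.0, -2.9]
force: [0.1, 0.6, -1.5]
gripper_width: 59.2
gripper_force: 20.0
time_s: 26.02
ee_pos: [529.0, 2.0, 126.0]
ee_rot: [180.0, 0.0, -3.0]
force: [-0.0, -0.1, -0.7]
gripper_width: 59.5
gripper_force: 20.0
```

```bash
python3 -m crank '[{"dx":-0.0005,"dy":0,"dz":-0.025,"yaw":0},{"dx":0,"dy":0,"dz":-0.025,"yaw":0},{"dx":0,"dy":0,"dz":-0.018,"yaw":0},{"dx":0,"dy":0,"dz":0,"yaw":0},{"dx":0,"dy":0,"dz":0,"yaw":0},{"dx":0,"dy":0,"dz":0,"yaw":0}]'
python3 -m crank '[{"dx":0,"dy":0,"dz":-0.003,"yaw":0},{"dx":0,"dy":0,"dz":0,"yaw":0},{"dx":0,"dy":0,"dz":0,"yaw":0}]'
```

```text
time_s: 26.78
ee_pos: [529.2, 1.9, 72.5]
ee_rot: [180.0, -0.1, -3.0]
force: [1.1, -0.4, 0.2]
gripper_width: 59.4
gripper_force: 20.0
time_s: 27.15
ee_pos: [528.7, 1.9, 69.4]
ee_rot: [180.0, -0.0, -3.0]
force: [-0.7, 0.2, -1.0]
gripper_width: 59.5
gripper_force: 20.0
```

```bash
python3 -m crank '[{"dx":0,"dy":0,"dz":0,"yaw":0},{"dx":0,"dy":0,"dz":0,"yaw":0},{"dx":0,"dy":0,"dz":0,"yaw":0},{"dx":0,"dy":0,"dz":0.05,"yaw":0},{"dx":0,"dy":0,"dz":0.055,"yaw":0},{"dx":-0.02,"dy":0.04,"dz":0,"yaw":0},{"dx":-0.04,"dy":0.055,"dz":0,"yaw":0},{"dx":-0.04,"dy":0.055,"dz":0,"yaw":0},{"dx":-0.04,"dy":0.055,"dz":0,"yaw":0},{"dx":-0.04,"dy":0.055,"dz":0,"yaw":0}]' 1
python3 -m crank '[{"dx":-0.02,"dy":0.065,"dz":0,"yaw":0},{"dx":0,"dy":0,"dz":0,"yaw":0},{"dx":0,"dy":0,"dz":0,"yaw":0},{"dx":0,"dy":0,"dz":0,"yaw":0}]'
python3 - <<'E'
from h import *
snap('wrist','w7.png');snap('top','t7.png');snap('side','s7.png');print(telemetry.state()['ee_pos'])
for f in('w7.png','t7.png','s7.png'):
    print(f,'stack',fit(f,529,1.5,[(30,70),(11.5,70)],8),'ring',fit(f,421,267,RI,10))
crop('s7.png','b.png',215,155,305,230,5)
o=np.zeros((375,850,3),np.uint8);o[:300,:400]=cv2.resize(cv2.imread('pics/w7.png'),(400,300));o[:,400:]=cv2.imread('pics/b.png');cv2.imwrite('pics/m7.png',o[:,:800])
E
```

```text
time_s: 28.4
ee_pos: [383.6, 211.2, 153.6]
ee_rot: [-180.0, -0.0, -3.0]
force: [1.1, 1.0, 0.1]
gripper_width: 91.3
gripper_force: 0.0
time_s: 28.9
ee_pos: [369.1, 260.8, 153.3]
ee_rot: [180.0, 0.0, -3.1]
force: [-0.2, -0.1, -0.3]
gripper_width: 90.7
gripper_force: 0.0
[369.08321977 260.95980874 153.31104934]
w7.png stack (np.float64(540.0), np.float64(12.5), 0.0) ring (np.float64(419.0), np.float64(267.0), 280.4)
t7.png stack (np.float64(530.0), np.float64(3.0), 265.9) ring (np.float64(420.5), np.float64(269.5), 161.6)
s7.png stack (np.float64(530.5), np.float64(1.5), 156.2) ring (np.float64(420.0), np.float64(266.0), 133.4)
```

View pics/m7.png

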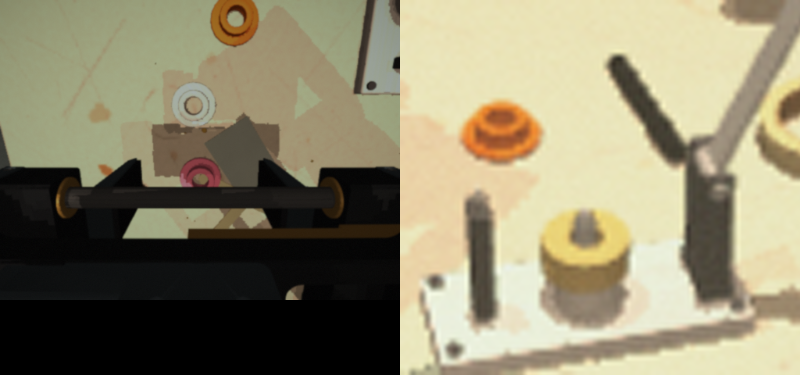

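Both blanks lie flat on the spindle, and the ring is at (193,105) in the wrist view.

```bash
python3 -m crank '[{"dx":0.033,"dy":0.004,"dz":-0.03,"yaw":0},{"dx":0.03,"dy":0.004,"dz":-0.05,"yaw":0},{"dx":0,"dy":0,"dz":-0.05,"yaw":0},{"dx":0,"dy":0,"dz":-0.03,"yaw":0},{"dx":0,"dy":0,"dz":0,"yaw":0},{"dx":0,"dy":0,"dz":0,"yaw":0},{"dx":0,"dy":0,"dz":0,"yaw":0}]'
python3 -m crank '[{"dx":0,"dy":0,"dz":-0.0095,"yaw":0},{"dx":0,"dy":0,"dz":0,"yaw":0},{"dx":0,"dy":0,"dz":0,"yaw":0},{"dx":0,"dy":0,"dz":0,"yaw":0},{"dx":0,"dy":0,"dz":0,"yaw":0},{"dx":0,"dy":0,"dz":0,"yaw":0},{"dx":0,"dy":0,"dz":0,"yaw":0}]' 0.3 20
python3 -m crank '[{"dx":0,"dy":0,"dz":0.03,"yaw":0},{"dx":0,"dy":0,"dz":0.06,"yaw":0},{"dx":0,"dy":0,"dz":0.065,"yaw":0},{"dx":0,"dy":0,"dz":0,"yaw":0},{"dx":0,"dy":0,"dz":0,"yaw":0},{"dx":0,"dy":0,"dz":0,"yaw":0}]'
python3 - <<'E'
from h import *
snap('wrist','w8.png');e=telemetry.state()['ee_pos'];print(e)
for dz in(1,3,5): print(fit('w8.png',e[0],e[1],[(20,e[2]+dz)],10),fit('w8.png',e[0],e[1],[(30,e[2]+dz-14)],10))
E
```

```text
time_s: 29.92
ee_pos: [420.0, 268.7, 26.6]
ee_rot: [-179.9, -0.1, -3.0]
force: [0.2, -0.0, 0.6]
gripper_width: 91.2
gripper_force: 0.0
time_s: 30.8
ee_pos: [419.0, 268.2, 17.8]
ee_rot: [180.0, 0.0, -3.0]
force: [0.3, 0.1, 1.3]
gripper_width: 38.8
gripper_force: 20.0
time_s: 31.55
ee_pos: [418.0, 267.7, 140.1]
ee_rot: [179.9, 0.2, -3.0]
force: [-0.5, -0.6, -1.1]
gripper_width: 38.5
gripper_force: 20.0
[418.18070203 267.75878712 140.19129985]
(np.float64(418.1807020325765), np.float64(266.7587871182169), 77.9) (np.float64(419.6807020325765), np.float64(268.2587871182169), 65.8)
(np.float64(418.6807020325765), np.float64(266.7587871182169), 73.2) (np.float64(420.6807020325765), np.float64(267.7587871182169), 70.2)
(np.float64(419.1807020325765), np.float64(266.7587871182169), 70.2) (np.float64(420.6807020325765), np.float64(267.7587871182169), 74.2)
```

```bash
python3 -m crank '[{"dx":0.0229,"dy":-0.0554,"dz":0,"yaw":0},{"dx":0.0229,"dy":-0.0554,"dz":0,"yaw":0},{"dx":0.0229,"dy":-0.0554,"dz":0,"yaw":0},{"dx":0.0229,"dy":-0.0554,"dz":0,"yaw":0},{"dx":0.0229,"dy":-0.0554,"dz":0,"yaw":0},{"dx":0.0229,"dy":-0.0554,"dz":0,"yaw":0},{"dx":0,"dy":0,"dz":0,"yaw":0},{"dx":0,"dy":0,"dz":0,"yaw":0},{"dx":0,"dy":0,"dz":0,"yaw":0},{"dx":0,"dy":0,"dz":0,"yaw":0}]'
python3 -m crank '[{"dx":0,"dy":0,"dz":-0.01,"yaw":0},{"dx":0,"dy":0,"dz":0,"yaw":0},{"dx":0,"dy":0,"dz":0,"yaw":0}]'
```

```text
time_s: 32.85
ee_pos: [528.6, 3.4, 141.7]
ee_rot: [-180.0, 0.0, -2.9]
force: [0.4, -0.3, -0.4]
gripper_width: 38.3
gripper_force: 20.0
time_s: 33.22
ee_pos: [528.9, 2.5, 133.6]
ee_rot: [180.0, 0.0, -3.0]
force: [-0.4, -0.6, -1.6]
gripper_width: 38.5
gripper_force: 20.0
```

```bash
python3 -m crank '[{"dx":0,"dy":-0.0005,"dz":-0.02,"yaw":0},{"dx":0,"dy":0,"dz":-0.02,"yaw":0},{"dx":0,"dy":0,"dz":-0.013,"yaw":0},{"dx":0,"dy":0,"dz":0,"yaw":0},{"dx":0,"dy":0,"dz":0,"yaw":0},{"dx":0,"dy":0,"dz":0,"yaw":0}]'
python3 -m crank '[{"dx":0,"dy":0,"dz":-0.0025,"yaw":0},{"dx":0,"dy":0,"dz":0,"yaw":0},{"dx":0,"dy":0,"dz":0,"yaw":0}]'
```

```text
time_s: 33.98
ee_pos: [529.4, 2.0, 92.0]
ee_rot: [180.0, -0.1, -3.0]
force: [0.6, 0.3, -0.5]
gripper_width: 38.6
gripper_force: 20.0
time_s: 34.35
ee_pos: [529.0, 2.0, 89.3]
ee_rot: [180.0, -0.0, -3.0]
force: [-0.4, -0.3, 0.5]
gripper_width: 38.6
gripper_force: 20.0
```

```bash
python3 -m crank '[{"dx":0,"dy":0,"dz":0,"yaw":0},{"dx":0,"dy":0,"dz":0,"yaw":0},{"dx":0,"dy":0,"dz":0,"yaw":0},{"dx":0,"dy":0,"dz":0.05,"yaw":0},{"dx":0,"dy":0,"dz":0.06,"yaw":0},{"dx":0,"dy":0,"dz":0.06,"yaw":0},{"dx":0,"dy":0,"dz":0.06,"yaw":0},{"dx":0,"dy":0,"dz":0.06,"yaw":0},{"dx":0,"dy":0,"dz":0,"yaw":0},{"dx":0,"dy":0,"dz":0,"yaw":0}]' 1
python3 - <<'E'
from h import *
snap('side','s9.png');snap('wrist','w9.png');print(telemetry.state()['ee_pos'])
for f in('s9.png','w9.png'): print(fit(f,529,2,[(20,90),(30,76)],10))
crop('s9.png','b.png',215,140,305,230,5);o=np.zeros((450,850,3),np.uint8);o[:300,:400]=cv2.resize(cv2.imread('pics/w9.png'),(400,300));o[:,400:]=cv2.imread('pics/b.png');cv2.imwrite('pics/m9.png',o[:,:800])
E
```

```text
time_s: 35.6
ee_pos: [528.5, 2.0, 320.6]
ee_rot: [180.0, 0.1, -3.0]
force: [-0.2, -0.4, -0.4]
gripper_width: 91.0
gripper_force: 0.0
[528.17360291   2.00906842 319.60344861]
(np.float64(527.0), np.float64(0.0), 99.8)
(np.float64(540.0), np.float64(-1.0), 75.7)
```

View pics/m9.png

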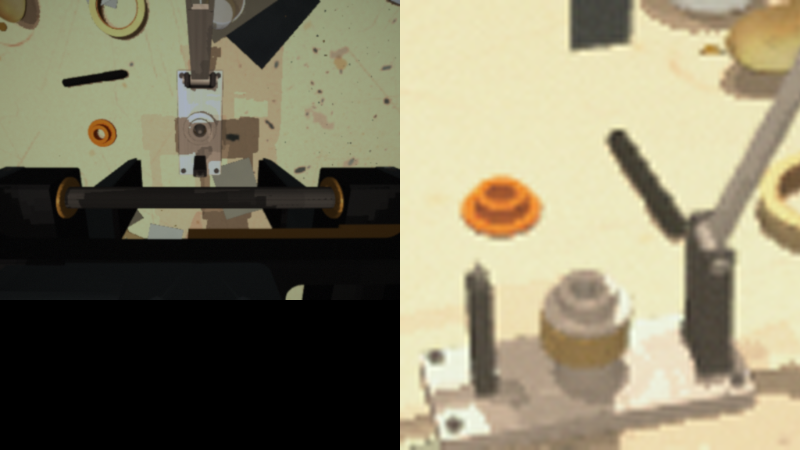

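Ring sits flat, flange down, on the stack; the latch is still back.

```bash
python3 -m crank '[{"dx":0.065,"dy":-0.0035,"dz":0.01,"yaw":0},{"dx":0.065,"dy":-0.0035,"dz":0,"yaw":0},{"dx":0.067,"dy":-0.0035,"dz":0,"yaw":0},{"dx":0,"dy":0,"dz":0,"yaw":0},{"dx":0,"dy":0,"dz":-0.04,"yaw":0},{"dx":0,"dy":0,"dz":-0.043,"yaw":0},{"dx":0,"dy":0,"dz":0,"yaw":0},{"dx":0,"dy":0,"dz":0,"yaw":0}]'
python3 -m crank '[{"dx":0,"dy":0,"dz":0,"yaw":0},{"dx":0,"dy":0,"dz":0,"yaw":0},{"dx":0,"dy":0,"dz":0,"yaw":0},{"dx":0,"dy":0,"dz":0,"yaw":0},{"dx":0,"dy":0,"dz":0,"yaw":0},{"dx":0,"dy":0,"dz":0,"yaw":0}]' 0.2 20
```

```text
time_s: 36.7
ee_pos: [686.6, -6.4, 264.2]
ee_rot: [180.0, -0.1, -3.0]
force: [0.0, -0.5, 0.1]
gripper_width: 91.2
gripper_force: 0.0
time_s: 37.45
ee_pos: [686.6, -6.6, 262.9]
ee_rot: [180.0, 0.0, -3.0]
force: [-0.1, -0.6, 0.2]
gripper_width: 35.7
gripper_force: 20.0
```

```bash
python3 -m crank '[{"dx":-0.0417,"dy":0.0023,"dz":0.0143,"yaw":0},{"dx":-0.0437,"dy":0.0024,"dz":0.0057,"yaw":0},{"dx":-0.044,"dy":0.0024,"dz":-0.0031,"yaw":0},{"dx":-0.0425,"dy":0.0023,"dz":-0.0118,"yaw":0},{"dx":-0.0393,"dy":0.0021,"dz":-0.02,"yaw":0},{"dx":0,"dy":0,"dz":0,"yaw":0}]'
python3 -m crank '[{"dx":-0.0346,"dy":0.0019,"dz":-0.0275,"yaw":0},{"dx":-0.0284,"dy":0.0015,"dz":-0.0338,"yaw":0},{"dx":-0.0211,"dy":0.0011,"dz":-0.0388,"yaw":0},{"dx":-0.013,"dy":0.0007,"dz":-0.0422,"yaw":0},{"dx":-0.0033,"dy":0.0002,"dz":-0.022,"yaw":0},{"dx":-0.0011,"dy":0,"dz":-0.022,"yaw":0},{"dx":0,"dy":0,"dz":0,"yaw":0},{"dx":0,"dy":0,"dz":0,"yaw":0},{"dx":0,"dy":0,"dz":0,"yaw":0}]'
```

```text
time_s: 38.2
ee_pos: [514.7, 2.5, 251.0]
ee_rot: [179.9, 0.2, -3.0]
force: [-4.7, -2.1, 5.1]
gripper_width: 36.0
gripper_force: 20.0
time_s: 39.33
ee_pos: [435.9, 6.7, 102.1]
ee_rot: [179.9, 0.2, -3.0]
force: [-4.2, -2.4, -1.8]
gripper_width: 35.8
gripper_force: 20.0
```

```bash
python3 -m crank '[{"dx":0,"dy":0,"dz":-0.003,"yaw":0},{"dx":0,"dy":0,"dz":0,"yaw":0},{"dx":0,"dy":0,"dz":0,"yaw":0}]'
python3 -m crank '[{"dx":0,"dy":0,"dz":-0.004,"yaw":0},{"dx":0,"dy":0,"dz":0,"yaw":0},{"dx":0,"dy":0,"dz":0,"yaw":0}]'
```

```text
time_s: 39.7
ee_pos: [435.8, 6.7, 99.9]
ee_rot: [179.9, 0.2, -3.0]
force: [-5.0, -2.6, -0.6]
gripper_width: 35.8
gripper_force: 20.0
time_s: 40.08
ee_pos: [435.9, 6.7, 98.0]
ee_rot: [179.9, 0.1, -3.0]
force: [-8.7, -3.3, 10.9]
gripper_width: 35.7
gripper_force: 20.0
```

```bash
python3 -m crank '[{"dx":0,"dy":0,"dz":0,"yaw":0},{"dx":0,"dy":0,"dz":0,"yaw":0},{"dx":0,"dy":0,"dz":0,"yaw":0},{"dx":0,"dy":0,"dz":0,"yaw":0},{"dx":0,"dy":0,"dz":0.04,"yaw":0},{"dx":0,"dy":0,"dz":0.06,"yaw":0},{"dx":0,"dy":0,"dz":0.06,"yaw":0},{"dx":0,"dy":-0.05,"dz":0.02,"yaw":0},{"dx":0,"dy":-0.06,"dz":0,"yaw":0},{"dx":0,"dy":-0.06,"dz":0,"yaw":0}]' 1
python3 -m crank '[{"dx":0,"dy":-0.06,"dz":0,"yaw":0},{"dx":0,"dy":-0.06,"dz":0,"yaw":0},{"dx":0,"dy":0,"dz":0,"yaw":0},{"dx":0,"dy":0,"dz":0,"yaw":0}]'
python3 - <<'E'
from h import *
snap('side','s10.png');snap('top','t10.png')
crop('s10.png','b.png',210,155,300,235,5);crop('t10.png','a.png',210,130,280,240,4);a=cv2.imread('pics/a.png');b=cv2.imread('pics/b.png')
o=np.zeros((440,735,3),np.uint8);o[:,:280]=a;o[:400,285:735]=b;cv2.imwrite('pics/m10.png',o)
E
```

```text
time_s: 41.32
ee_pos: [436.6, -130.1, 240.8]
ee_rot: [180.0, -0.1, -3.0]
force: [0.2, -0.2, -0.3]
gripper_width: 91.1
gripper_force: 0.0
time_s: 41.82
ee_pos: [436.2, -224.4, 240.1]
ee_rot: [-179.9, 0.0, -3.0]
force: [0.7, 0.4, -0.3]
gripper_width: 91.3
gripper_force: 0.0
```

View pics/m10.png

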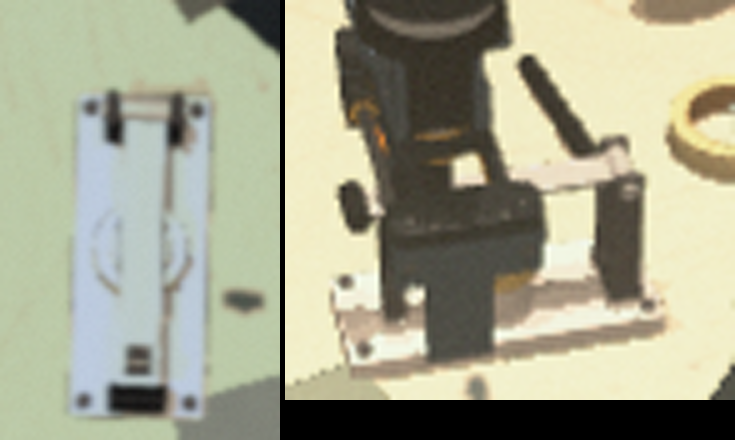

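The latch is closed over the centred stack with the staple through its slot at (138,360), and the robot is clear.

```bash
python3 -c "
from workcell import ticket;print(ticket.job_done())"
```

```text
the job is handed in; nothing more can be done
None
```

The job is handed in, though no verdict came back: the spacer, both resin blanks found on the table and the flange-down ring are stacked on the spindle with the latch closed over them, at about 42 s of the 200 s limit and with the tape roll, cup and marker not touched.

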